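# File a flat slide case on end between the slide boxes

## Robot

A 7-joint arm with a two-finger parallel gripper is mounted at the origin on a cart in front of the work surface, level with it; the furniture and walls round the work are solid. World frame = base frame: x ahead of the robot, y to its left, z up, the work surface at z = 0. Lengths are in mm, angles in degrees, forces in N, time in s.
With the tool pointing down it reaches from about 400 to 850 mm from the base axis. Payload 10.4 kg.
Tool frame: the origin (TCP) lies at the very end of the fingers, on their centre line; the grasp point (between the pads) lies 19 mm behind it; z points along the fingers, y is the line along which they close (so a half turn about z gives the same grasp; the last joint's range is limited). The gripper opens to 87 mm and grips with 3 to 60 N. Pads are 19 mm wide; open, the fingers measure 117 mm over their backs; the gripper's body (75 mm by 190 mm) begins 51 mm behind the grasp point.
Start: joints at [71.585, 19.034, -3.707, 83.658, 1.238, 77.344, -5.071], TCP at [184.005, -597.322, 222.576] pointing down, gripper open.
Joint ranges: [-148.97, 148.97], [-28.65, 121.19], [-84.17, 76.75], [9.2, 138.47], [-72.65, 252.65], [3.7, 117.97], [-149.18, 149.18]. Speed limits (degrees/s): [127.2, 127.2, 159.86, 159.86, 180, 180, 180].

## Interface

Orientations are given as a 3x3 rotation matrix whose columns are the frame's x, y, z axes.
In Python, from bench import env gives the robot as it stands.
- The arm moves only by the shell command python3 -m creep 'ROWS' [OPENING] [FORCE]. ROWS is JSON, a list of rows, each a list of 2 entries, a list of its own where there are three numbers: the shift along the tool's x, y, z in units of 40 mm (1.0 is 40 mm), then the turn about the tool's z in units of 6 degrees (1.0 is 6 degrees). In form: [[[x, y, z], twist], ...]. A call has 1 to 20 rows; each row is the pose to reach, as a shift and turn from the pose commanded when the call began, along the tool's axes at that moment; what a row does not reach only later rows make up. A row lasts 1/12 s, in which the tool goes at most 41.7 mm and 7.16 degrees, less where a joint would pass 70% of its speed; a pose out of reach is approached as far as the arm can. A call with a gripper value outside its range is refused whole. OPENING is the closure, from -1 (fully open) to 1 (shut), so that 0 is half open, set as the call begins (- or left out, the last holds). The fingers move at their own pace and stop on an object; FORCE is the grip in N (left out, the last holds). Time passes only in rows, so rows that repeat a pose let the fingers close. It gives the time, the measured TCP pose, the force, the opening and the grip force at its end, in the units of the state.
- env.observe(): the state, without advancing time (a new reading comes with each control period).
- env.grab_frame(name): name is "scene" or "side" or "wrist"; returns the picture (400x640x3 uint8, blue, green, red); there is no depth.
- env.camera_info(name): a dict with "camera_matrix" (3x3 intrinsics, pixels), "origin" and "attitude" of the camera in the world. Camera axes: x right, y down, z forward; pixel columns grow to the right and rows downward; lengths in mm; the calibration is good to about 2 mm. The wrist camera is an equidistant fisheye: a pixel r from the principal point sees the ray r / f radians off the axis. A picture is of the moment at which its call begins: read the wrist's pose just before it. camera_info takes no time and is no camera call; for the wrist camera it gives the pose at the moment of the call.
- env.hand_in(): hands the job in; it is judged then, once.
The state is a dict: "clock": time; "joint_pos": joint angles; "joint_vel": joint speeds; "joint_torque": joint torques, N m; "position": TCP position; "tcp_rot": TCP orientation; "ft_force": force on the tool from outside, world axes, zero at the start; "ft_torque": the same for the moment, N m; "width": finger opening in mm; "grip_force": force on a finger pad.
Only numpy, scipy, OpenCV 4.12 (cv2) and the standard library are available. Lean on these libraries where they do the work, as an engineer would, in place of code of your own. Each camera call takes 0.05 s, during which the arm holds its last target. There are 200 camera calls.

## Task

Draw the flat slide case out through the open front of its bay (its sides cannot be reached there, but it slides when you press on the rubber patch on its lid and pull). Then file it in the stand: upright on its plain short end, latch at the top, in the middle of the gap between the two slide boxes, square to them and touching neither. Leave the two boxes standing where they are and do not push the petri dish, marker, tweezers, pipette or dropper bottle about.

Things in the scene. Friction and masses are not known exactly. Their poses are not given: they have to be found in the camera images.
- case: white plastic slide case, shut for good, 100 x 60 x 24 mm thick, 0.08-0.17 kg. Starts lying flat on the bench in the bay. Origin: centre of its underside as it lies. x: along its length toward the latch end, y: across its width, z: out of the lid. Filed, x points up and it stands on the plain hinge end (60 x 24 mm); let go within a few degrees of upright on a level surface, it stands
- case_middle (a point): the middle of the slide case (12 mm above its underside); axes as the case. On the lid is a ribbed black rubber patch that grips well, 44 (x) x 36 (y) mm, 1.5 mm proud (its top 25.5 mm above the underside), its centre 5 mm from case_middle toward the hinge end (-x). The bare plastic is slippery
- case_latch (a point): middle of the case's latch end, 50 mm from case_middle along the case's x; the white latch there is 22 mm wide, 14 mm tall, sticks out 4 mm and starts toward the bay's back wall. To stand it on the open bench, latch up, hold it firmly by its long sides (60 mm apart; it can swing in a weak grip) and tilt the hand from one side to the other; then its faces (24 mm apart) can be gripped from above
- bay: grey bay fixed to the bench; two side walls and a back wall 12 mm thick, 24 mm high (flush with the case's lid), no floor, open front. Inside 106 x 66 mm: fingers cannot enter beside the case. Origin: centre of the inside. x: to the back wall, -x out of the open front, toward the robot. The walls end 53 mm in front of it. Pressed on its rubber patch with 5-20 N, the case follows the fingertips
- stand: filing stand of bare aluminium fixed to the bench: base plate 100 (x) x 140 (y) x 4 mm, with a thin cheek 46 mm high at each y end. Origin: centre of its underside, at bench level. y: along the row of boxes, x: across it, z up
- gap (a point): middle of the gap between the two slide boxes, on the top of the stand's base plate (4 mm above the bench). The gap is 52 mm wide along the stand's y; nothing closes it at the x ends. The filed case stands here with its 24 mm thickness along the stand's y and its 60 mm width along the stand's x
- box_left: loose cardboard slide box, 34 x 82 x 60 mm high, standing on the stand at its +y end, its 34 mm along the stand's y. Origin: centre of its underside, z up. Both boxes are 60 mm high (64 mm above the bench), so the upper 40 mm of the filed case stands clear of them
- box_right: the same kind of slide box at the stand's -y end
- petri: bystander: round petri dish, 69 mm across, 16 mm high, near the middle of the bench; origin centre of underside
- marker: bystander: black marker, 127 mm long, 12 mm thick, lying on the bench at the robot's right; origin under its middle
- forceps: bystander: tweezers, 126 mm long, 9 mm high, lying behind the work; origin under their middle
- dropper: bystander: pipette, 150 mm long, 11 mm high, lying behind the work; origin under its middle
- vial: bystander: small dropper bottle, 25 mm across, 64 mm high, standing at the robot's left; origin centre of underside
There are look-alikes about, which are no part of the job. Leave any blue or green look-alike of the case alone. Leave any green look-alike of the box_left alone.

How it is judged:
By the outcome, as a careful person would: the job done as asked, in the order asked, and still so for the second after the job is handed in, with the robot touching nothing.
It also fails if it takes over 72 s, if anything falls off the work surface, if the arm or the gripper's body presses on something with over 40 N, if the wrist force passes 120 N, or if a joint passes its speed limit or range.

## Working session

There is one attempt and no reset: what is moved stays moved. The work goes in short steps, Python scripts to look and compute and a shell command to move; the robot and the scene stay as the last step left them, time stands still between calls to the robot, and variables do not carry over. Pictures are saved under pics/ and viewed, at most 10 in all, crops included, and the job is handed in when it is done.

```bash
mkdir -p pics; ls; python3 - <<'E'
from bench import env
import cv2,numpy as np
for n in("scene","side"):
    cv2.imwrite(f"pics/{n}0.png",env.grab_frame(n)); c=env.camera_info(n)
    print(n,np.round(c["camera_matrix"],1).tolist(),np.round(c["origin"]).tolist(),np.round(c["attitude"],3).tolist())
s=env.observe();print(s["clock"],s["tcp_rot"],s["width"])
E
```

```text
pics
scene [[449.9, 0.0, 312.8], [0.0, 449.9, 195.4], [0.0, 0.0, 1.0]] [-338.0, -555.0, 1257.0] [[0.514, -0.651, 0.558], [-0.857, -0.376, 0.351], [-0.019, -0.659, -0.752]]
side [[473.4, 0.0, 330.6], [0.0, 473.4, 200.5], [0.0, 0.0, 1.0]] [-104.0, 1111.0, 796.0] [[-0.846, -0.26, 0.466], [-0.533, 0.429, -0.729], [-0.01, -0.865, -0.502]]
0.1 [[ 9.55688052e-01  2.94381018e-01 -4.04116455e-04]
 [ 2.94381290e-01 -9.55687393e-01  1.12358954e-03]
 [-5.54455675e-05 -1.19276542e-03 -9.99999287e-01]] 87.3489567886932
```

View pics/scene0.png

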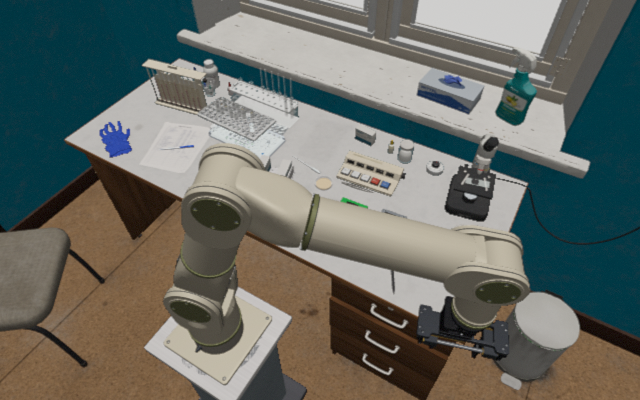

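View pics/side0.png

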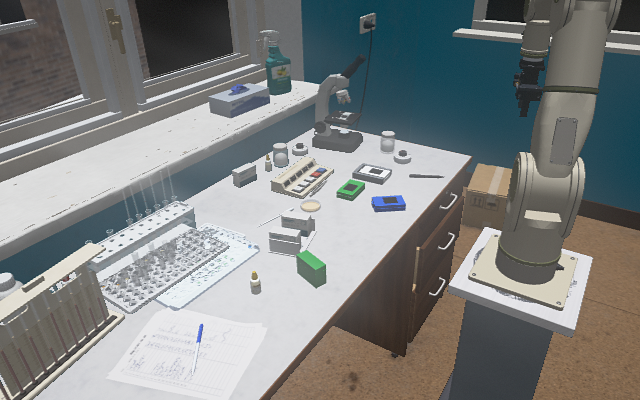

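The side view shows the case in its bay at (372,173), the stand and boxes at (290,235), petri at (310,206) and the vial at (255,282). The blue and green decoys are at (388,203), (350,188) and (311,268). The arm hides most of this in the scene view. I'll take an enlarged crop.

```bash
cat > h.py <<'E'
from bench import env
import cv2,numpy as np
def ray(n,u,v,c=None):
    c=c or env.camera_info(n);K=np.array(c["camera_matrix"]);p=np.array([(u-K[0,2])/K[0,0],(v-K[1,2])/K[1,1]])
    if n=="wrist":
        t=np.hypot(*p);d=np.array([*(p/max(t,1e-9)*np.sin(t)),np.cos(t)])
    else: d=np.array([*p,1])
    return np.array(c["origin"]),np.array(c["attitude"])@d
def at(n,u,v,z,c=None):
    o,d=ray(n,u,v,c);return np.round(o+d*(z-o[2])/d[2],1)
def proj(n,P,c=None):
    c=c or env.camera_info(n);K=np.array(c["camera_matrix"]);q=(np.atleast_2d(P)-np.array(c["origin"]))@np.array(c["attitude"])
    if n=="wrist":
        r=np.hypot(q[:,0],q[:,1]);t=np.arctan2(r,q[:,2]);p=q[:,:2]/r[:,None]*t[:,None]
    else: p=q[:,:2]/q[:,2:]
    return p*[K[0,0],K[1,1]]+K[:2,2]
E
python3 - <<'E'
from h import *
im=cv2.imread("pics/side0.png")[150:300,235:455]
cv2.imwrite("pics/c0.png",cv2.resize(im,None,fx=3.6,fy=3.6,interpolation=cv2.INTER_CUBIC))
for k,u,v,z in [("case",372,172,24),("stand",289,240,30),("petri",310,206,10),("vial",255,283,30),("blue",388,203,20),("green",350,188,20),("gbox",311,268,30),("marker",427,177,6)]: print(k,at("side",u,v,z))
c=env.camera_info("wrist");print({k:np.round(v,3).tolist() for k,v in c.items()})
E
```

```text
case [ 593.9 -261.5   24. ]
stand [588.7 247.4  30. ]
petri [663.5  34.3  10. ]
vial [549.5 441.5  30. ]
blue [449.  -98.4  20. ]
green [ 604.8 -122.3   20. ]
gbox [464.4 319.5  30. ]
marker [ 421.1 -360.5    6. ]
{'camera_matrix': [[309.707, 0.0, 314.57], [0.0, 309.707, 197.427], [0.0, 0.0, 1.0]], 'origin': [253.374, -576.019, 384.982], 'attitude': [[0.294, -0.921, -0.256], [-0.956, -0.284, -0.076], [-0.002, 0.267, -0.964]]}
```

View pics/c0.png

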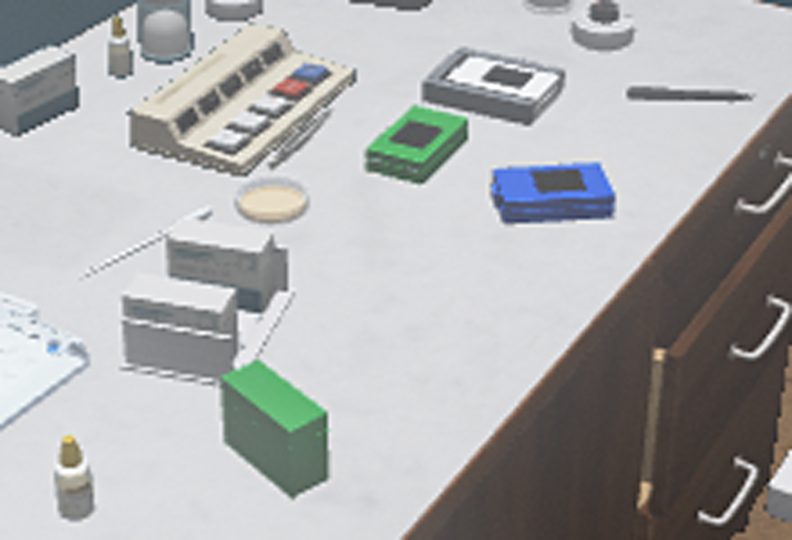

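The crop shows the bay opening toward the robot (right), with the patch at (508,75). The stand is at (205,300) with its gap between the two grey boxes, and the scene is otherwise clear. Next I move above the bay for a close look.

```bash
python3 -m creep '[[[5,-2.5,0],1.5],[[10.97,-5.39,0],2.85],[[10.97,-5.39,0],2.85],[[10.97,-5.39,0],2.85],[[10.97,-5.39,0],2.85],[[10.97,-5.39,0],2.85],[[10.97,-5.39,0],2.85],[[10.97,-5.39,0],2.85],[[10.97,-5.39,0],2.85],[[10.97,-5.39,0],2.85],[[10.97,-5.39,0],2.85],[[10.97,-5.39,0],2.85],[[10.97,-5.39,0],2.85],[[10.97,-5.39,0],2.85],[[10.97,-5.39,0],2.85],[[10.97,-5.39,0],2.85],[[10.97,-5.39,0],2.85],[[10.97,-5.39,0],2.85]]' 1 20; python3 - <<'E'
from h import *
import json
c=env.camera_info("wrist");s=env.observe();im=env.grab_frame("wrist");sc=env.grab_frame("scene")
cv2.imwrite("pics/w1.png",im);cv2.imwrite("pics/scene1.png",sc)
json.dump({k:np.array(v).tolist() for k,v in c.items()},open("w1.json","w"))
print(s["clock"],s["position"],s["width"],s["joint_pos"],s["tcp_rot"],s["ft_force"])
E
```

```text
clock: 1.6
position: [539.2, -263.2, 222.6]
tcp_rot: [[1.0, -0.002, -0.0], [-0.002, -1.0, -0.0], [-0.0, 0.0, -1.0]]
ft_force: [0.1, -0.3, -0.2]
width: 1.0
grip_force: 0.0
1.6 [ 539.19387273 -263.20817706  222.64150966] 1.0172042200308493 [ 36.76074366  16.98939892 -18.63735212  86.94535604   5.52774235
  76.96409159 -72.45588245] [[ 9.99998773e-01 -1.56344000e-03 -9.76110252e-05]
 [-1.56348491e-03 -9.99998671e-01 -4.61800464e-04]
 [-9.68888981e-05  4.61952511e-04 -9.99999889e-01]] [ 0.05447261 -0.31957232 -0.23231798]
```

View pics/w1.png

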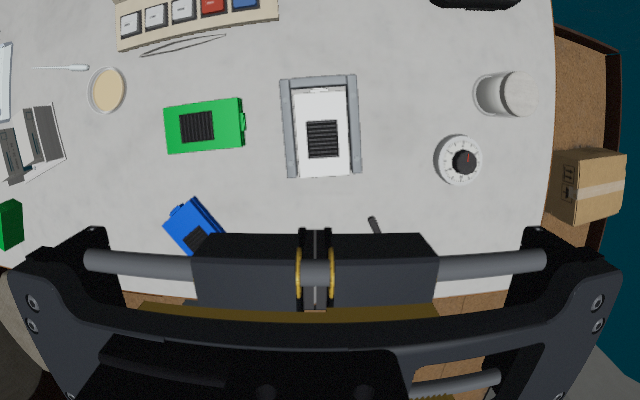

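The wrist view shows the case with its lid corners near (296,88), (347,86), (351,175), (299,178). The patch runs (306,121)–(340,158), and the bay's outer corners are (281,80), (355,74), (362,172), (288,178).

```bash
python3 - <<'E'
from h import *
import json
c=json.load(open("w1.json"))
for k,z,ps in [("lid",24,[(296,90),(345,87),(351,176),(299,178)]),("patch",25.5,[(306.5,121),(338,120),(340,157.5),(309,159)]),("bay",24,[(281,80),(356,74),(362,172),(288,178)]),("petri",10,[(107,90)]),("marker",6,[(372,218)]),("green",24,[(164,107),(241,98),(245,145),(168,154)]),("blue",24,[(163,228),(193,198)])]:
    q=np.array([at("wrist",*p,z,c) for p in ps]);print(k,q[:,:2].tolist(),q.mean(0)[:2])
E
```

```text
lid [[639.7, -242.1], [643.4, -298.5], [538.0, -306.8], [535.6, -244.6]] [ 589.175 -273.   ]
patch [[603.3, -254.1], [604.6, -290.4], [560.5, -293.1], [558.7, -256.7]] [ 581.775 -273.575]
bay [[651.9, -224.8], [659.1, -311.3], [543.0, -320.0], [535.7, -231.4]] [ 597.425 -271.875]
petri [[664.5, 27.5]] [664.5  27.5]
marker [[478.3, -338.5]] [ 478.3 -338.5]
green [[629.0, -75.4], [632.5, -177.3], [576.3, -180.6], [569.0, -77.4]] [ 601.7   -127.675]
blue [[468.6, -56.1], [511.1, -107.6]] [489.85 -81.85]
```

```bash
python3 - <<'E'
from h import *
im=cv2.imread("pics/c0.png")
for k,u,v,z in [("edge",655,285,0),("edge",780,100,0),("mark",630,93,6),("mark",752,97,6),("blueNear",500,215,0),("blueR",612,215,0)]: print(k,at("side",235+u/3.6,150+v/3.6,z))
E
python3 -m creep '[[[1.07,0.26,1],-0.65],[[1.07,0.26,2],-0.65],[[1.07,0.26,3],-0.65],[[1.07,0.26,4],-0.65],[[1.07,0.26,4.6],-0.65],[[1.07,0.26,4.7],-0.65],[[1.07,0.26,4.7],-0.65],[[1.07,0.26,4.7],-0.65]]'
```

```text
edge [319.3 -34.3   0. ]
edge [ 346.4 -412.     0. ]
mark [ 477.4 -337.3    6. ]
mark [ 369.2 -392.3    6. ]
blueNear [483.1 -67.3   0. ]
blueR [ 397.4 -119.4    0. ]
clock: 2.37
position: [583.8, -273.0, 36.7]
tcp_rot: [[0.998, 0.068, 0.002], [0.068, -0.998, -0.001], [0.002, 0.001, -1.0]]
ft_force: [0.4, 0.1, 0.3]
width: 0.4
grip_force: 0.0
```

```bash
python3 -m creep '[[[-0.03,0,0.15],0],[[-0.03,0,0.25],0],[[-0.03,0,0.29],0],[[-0.03,0,0.31],0],[[-0.03,0,0.31],0],[[-0.03,0,0.31],0]]'
```

```text
clock: 2.87
position: [582.7, -273.4, 26.0]
tcp_rot: [[0.998, 0.068, 0.003], [0.068, -0.998, -0.002], [0.003, 0.002, -1.0]]
ft_force: [-6.8, 2.2, 21.5]
width: 0.4
grip_force: 10.7
```

```bash
python3 -m creep '[[[0,0,-0.012],0],[[-0.1,0,-0.012],0],[[-0.25,0,-0.012],0],[[-0.4,0,-0.012],0],[[-0.55,0,-0.012],0],[[-0.7,0,-0.012],0],[[-0.8,0,-0.012],0],[[-0.8,0,-0.012],0]]'; python3 - <<'E'
from h import *
cv2.imwrite("pics/w2.png",env.grab_frame("wrist"))
E
```

```text
clock: 3.53
position: [552.4, -275.4, 26.0]
tcp_rot: [[0.998, 0.068, 0.007], [0.068, -0.998, -0.003], [0.007, 0.003, -1.0]]
ft_force: [1.5, 0.4, 11.1]
width: 0.7
grip_force: 5.4
```

View pics/w2.png

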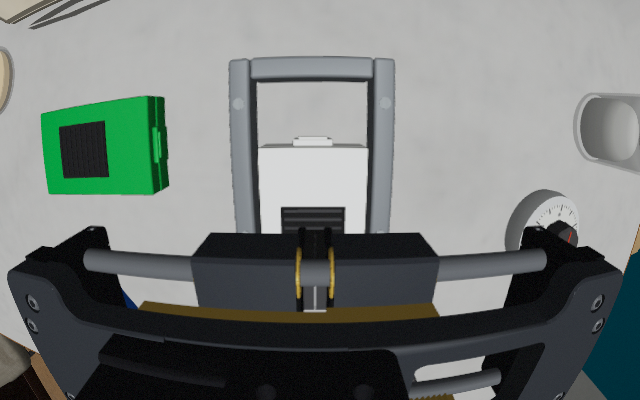

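The case is following: its latch end is now at about (313,145), well clear of the back wall. I continue out of the bay, then left, away from the marker.

```bash
python3 -m creep '[[[-0.15,0,0],0],[[-0.35,0,0],0],[[-0.55,0,0],0],[[-0.75,0,0],0],[[-0.95,0,0],0],[[-1.15,0,0],0],[[-1.35,0,0],0],[[-1.55,0,0],0],[[-1.75,0,0],0],[[-1.95,0,0],0],[[-2.1,0,0],0],[[-2.2,0,0],0],[[-2.2,0,0],0],[[-2.2,-0.15,0],0],[[-2.2,-0.35,0],0],[[-2.2,-0.55,0],0],[[-2.2,-0.75,0],0],[[-2.2,-0.95,0],0],[[-2.2,-1.1,0],0],[[-2.2,-1.1,0],0]]'
python3 -m creep '[[[0,0,-0.5],0],[[0,0,-1],0],[[0.5,0,-2],0],[[0.5,0,-2.5],0],[[0.5,0,-2.5],0],[[0.5,0,-2.5],0]]' -1
python3 - <<'E'
from h import *
import json
c=env.camera_info("wrist");json.dump({k:np.array(v).tolist() for k,v in c.items()},open("w3.json","w"))
cv2.imwrite("pics/w3.png",env.grab_frame("wrist"));print(env.observe()["width"])
E
```

```text
clock: 5.25
position: [461.4, -238.8, 25.9]
tcp_rot: [[0.998, 0.068, 0.006], [0.068, -0.998, -0.005], [0.006, 0.005, -1.0]]
ft_force: [-0.5, -2.6, 15.2]
width: 0.6
grip_force: 7.6
clock: 5.75
position: [480.0, -236.0, 124.9]
tcp_rot: [[0.998, 0.068, 0.004], [0.068, -0.998, -0.002], [0.004, 0.003, -1.0]]
ft_force: [-0.0, -0.2, -1.1]
width: 32.4
grip_force: 0.0
36.715893769457985
```

View pics/w3.png

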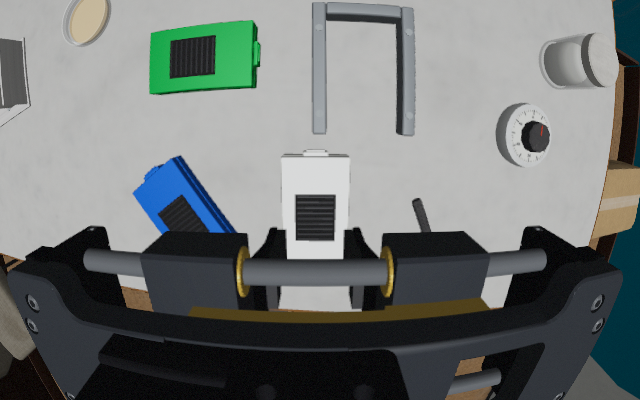

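The case is free of the bay and square to the tool, with its lid latch edge at (281,155)–(350,154). The blue case's nearest corner is at about (236,237).

```bash
python3 - <<'E'
from h import *
import json
c=json.load(open("w3.json"))
L=at("wrist",281.5,155.5,24,c);R=at("wrist",349.5,154.5,24,c);print("lid",L,R,"blue",at("wrist",236,236,12,c))
s=env.observe();p=s["position"];T=np.array(s["tcp_rot"])
m=(L+R)/2;print("mid in tool",np.round((m-p)@T,1),"side",(L-R)[:2], "patch",at("wrist",295,195,25.5,c),at("wrist",336,241,25.5,c))
E
```

```text
lid [ 515.3 -205.3   24. ] [ 520.1 -263.7   24. ] blue [ 432.1 -162.    12. ]
mid in tool [38.6  1.3 99.4] side [-4.8 58.4] patch [ 481.3 -218.9   25.5] [ 440.  -258.8   25.5]
```

```bash
python3 -m creep '[[[0.54,0.03,0],0],[[0.54,0.03,0],0],[[0.54,0.03,0],0],[[0.54,0.03,0],0],[[0.54,0.03,0],0],[[0.54,0.03,0],0],[[0.54,0.03,0.5],0],[[0.54,0.03,1],0],[[0.54,0.03,1.6],0],[[0.54,0.03,2.2],0],[[0.54,0.03,2.7],0],[[0.54,0.03,2.95],0],[[0.54,0.03,3.05],0],[[0.54,0.03,3.05],0],[[0.54,0.03,3.05],0]]' -1
python3 -m creep '[[[0,0,0],0],[[0,0,0],0],[[0,0,0],0],[[0,0,0],0],[[0,0,0],0],[[0,0,0],0],[[0,0,0],0],[[0,0,0],0],[[0,0,0],0],[[0,0,0],0]]' 1 8
```

```text
clock: 7.05
position: [500.6, -235.4, 1.4]
tcp_rot: [[0.998, 0.068, 0.001], [0.068, -0.998, -0.0], [0.001, 0.001, -1.0]]
ft_force: [-0.8, 0.1, -0.1]
width: 87.0
grip_force: 0.0
clock: 7.88
position: [500.4, -235.3, 0.7]
tcp_rot: [[0.998, 0.068, 0.0], [0.068, -0.998, -0.0], [0.0, 0.0, -1.0]]
ft_force: [-0.7, -0.5, 2.2]
width: 60.0
grip_force: 8.0
```

```bash
python3 -m creep '[[[-0.03,0,-0.17],0],[[-0.08,0,-0.35],0],[[-0.165,0,-0.52],0],[[-0.25,0,-0.68],0],[[-0.35,0,-0.84],0],[[-0.46,0,-0.99],0],[[-0.58,0,-1.13],0],[[-0.72,0,-1.25],0],[[-0.86,0,-1.365],0],[[-0.86,0,-1.365],0],[[-0.86,0,-1.365],0],[[-0.86,0,-1.365],0]]'
python3 - <<'E'
from h import *
p=env.observe()["position"]
a=env.grab_frame("scene");b=env.grab_frame("side");o=[]
for n,im in(("scene",a),("side",b)):
    u,v=proj(n,p)[0].astype(int);o.append(cv2.resize(im[v-50:v+50,u-50:u+50],(400,400),interpolation=cv2.INTER_CUBIC))
cv2.imwrite("pics/t4.png",np.hstack(o))
E
```

```text
clock: 8.88
position: [466.1, -237.6, 55.1]
tcp_rot: [[0.998, 0.068, 0.0], [0.068, -0.998, -0.0], [0.0, 0.0, -1.0]]
ft_force: [0.6, -0.3, -1.4]
width: 59.8
grip_force: 8.0
```

View pics/t4.png

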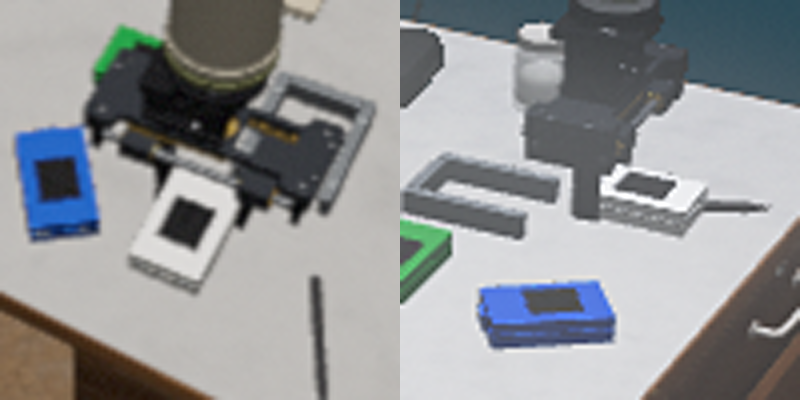

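At 8 N the case is held rigidly level: the lid still faces up in both views and the hinge end points toward the robot. I'll lower it, weaken the grip so it can swing, and estimate the tilt numerically from the rubber patch.

```bash
cat > tilt.py <<'E'
from h import *
def patch(p,T,a,ax=33,h=14,off=19,dx=0,dz=0,g=0):
    # corners of patch & surrounding lid; a=tilt of case (0 flat, 90 upright), case x axis = tool x at a=0
    ca,sa=np.cos(np.radians(a)),np.sin(np.radians(a));ex=T[:,0]*ca+np.array([0,0,1])*sa;ez=-T[:,0]*sa+np.array([0,0,1])*ca;ey=T[:,1]*-1
    A=p-T[:,2]*off+T[:,0]*dx+np.array([0,0,dz])
    return lambda x,y,z:A+ex*(x-ax)+ey*y+ez*(z-h)
def score(ims,f):
    s=0
    for n,im in ims.items():
        m=[];
        for X,Y,z in((22,18,25.5),(29,27,24.2)):
            q=proj(n,np.array([f(-5+i*X,j*Y,z) for i,j in((-1,-1),(-1,1),(1,1),(1,-1))]))
            k=np.zeros(im.shape[:2],np.uint8);cv2.fillPoly(k,[np.round(q*16).astype(np.int32)],1,shift=4);m.append(k)
        r=m[1]&~m[0]&1
        if m[0].sum()<6 or r.sum()<6: continue
        # must face the camera
        g=im.mean(2);s+=g[r>0].mean()-g[m[0]>0].mean()
    return s
def run(h=14,off=13):
    s=env.observe();p=np.array(s["position"]);T=np.array(s["tcp_rot"])
    ims={n:env.grab_frame(n) for n in("scene","side")}
    R=[]
    for a in range(-10,105,3):
        for dx in(-6,-3,0,3,6):
            for dz in(-8,-4,0,4):R.append((round(score(ims,patch(p,T,a,h=h,off=off,dx=dx,dz=dz)),1),a,dx,dz))
    R.sort(reverse=True);print(s["clock"],R[:4]);return ims
if __name__=="__main__":run()
E
python3 tilt.py
python3 -m creep '[[[0.2,0,0.2],0],[[0.4,0,0.4],0],[[0.6,0,0.6],0],[[0.75,0,0.75],0],[[0.75,0,0.85],0],[[0.75,0,0.85],0],[[0.75,0,0.85],0]]'
python3 -m creep '[[[0,0,0],0],[[0,0,0],0],[[0,0,0],0],[[0,0,0],0]]' 1 3
python3 tilt.py
```

```text
clock: 9.67
position: [495.6, -235.4, 20.8]
tcp_rot: [[0.998, 0.068, -0.001], [0.068, -0.998, 0.0], [-0.001, -0.0, -1.0]]
ft_force: [-0.4, 0.2, -1.0]
width: 59.9
grip_force: 8.0
clock: 10.0
position: [496.0, -235.8, 21.6]
tcp_rot: [[0.998, 0.068, 0.001], [0.068, -0.998, -0.0], [0.001, 0.001, -1.0]]
ft_force: [0.4, -0.0, -0.6]
width: 59.9
grip_force: 3.0Traceback (most recent call last):
  File "tilt.py", line 27, in <module>
    if __name__=="__main__":run()
                            ~~~^^
  File "tilt.py", line 25, in run
    for dz in(-8,-4,0,4):R.append((round(score(ims,patch(p,T,a,h=h,off=off,dx=dx,dz=dz)),1),a,dx,dz))
                                         ~~~~~^^^^^^^^^^^^^^^^^^^^^^^^^^^^^^^^^^^^^^^^^^
  File "tilt.py", line 12, in score
    q=proj(n,np.array([f(-5+i*X,j*Y,z) for i,j in((-1,-1),(-1,1),(1,1),(1,-1))]))
  File "h.py", line 12, in proj
    c=c or env.camera_info(n);K=np.array(c["camera_matrix"]);q=(np.atleast_2d(P)-np.array(c["origin"]))@np.array(c["attitude"])
           ~~~~~~~~~~~~~~~^^^
ValueError: time passes only in moves, steps and waits
Traceback (most recent call last):
  File "tilt.py", line 27, in <module>
    if __name__=="__main__":run()
                            ~~~^^
  File "tilt.py", line 25, in run
    for dz in(-8,-4,0,4):R.append((round(score(ims,patch(p,T,a,h=h,off=off,dx=dx,dz=dz)),1),a,dx,dz))
                                         ~~~~~^^^^^^^^^^^^^^^^^^^^^^^^^^^^^^^^^^^^^^^^^^
  File "tilt.py", line 12, in score
    q=proj(n,np.array([f(-5+i*X,j*Y,z) for i,j in((-1,-1),(-1,1),(1,1),(1,-1))]))
  File "h.py", line 12, in proj
    c=c or env.camera_info(n);K=np.array(c["camera_matrix"]);q=(np.atleast_2d(P)-np.array(c["origin"]))@np.array(c["attitude"])
           ~~~~~~~~~~~~~~~^^^
ValueError: time passes only in moves, steps and waits
```

```bash
sed -i 's/^from bench import env/from bench import env\nimport functools/; s/^def ray/CI=functools.lru_cache(None)(lambda n:env.camera_info(n))\ndef ray/; s/c=c or env.camera_info(n)/c=c or (env.camera_info(n) if n=="wrist" else CI(n))/' h.py; python3 tilt.py
```

```text
10.1 [(np.float64(242.1), 14, -3, 0), (np.float64(241.7), 8, 0, -4), (np.float64(240.3), 14, 0, 0), (np.float64(236.4), 17, 0, 0)]
```

```bash
python3 -m creep '[[[-0.1,0,-0.2],0],[[-0.2,0,-0.35],0],[[-0.295,0,-0.47],0],[[-0.42,0,-0.6],0],[[-0.55,0,-0.73],0],[[-0.7,0,-0.84],0],[[-0.7,0,-0.84],0],[[-0.7,0,-0.84],0]]'; python3 tilt.py
```

```text
clock: 10.87
position: [467.8, -237.9, 55.3]
tcp_rot: [[0.998, 0.068, 0.001], [0.068, -0.998, -0.001], [0.0, 0.001, -1.0]]
ft_force: [0.0, -1.5, -0.0]
width: 60.1
grip_force: 3.0
10.8667 [(np.float64(242.0), 41, 0, -4), (np.float64(231.2), 38, 0, -4), (np.float64(229.7), 38, 3, -4), (np.float64(226.3), 38, 0, -8)]
```

```bash
python3 -m creep '[[[-0.15,0,-0.1],0],[[-0.3,0,-0.18],0],[[-0.48,0,-0.25],0],[[-0.65,0,-0.31],0],[[-0.82,0,-0.35],0],[[-1,0,-0.375],0],[[-1,0,-0.375],0],[[-1,0,-0.375],0]]'; python3 tilt.py
```

```text
clock: 11.63
position: [427.8, -240.4, 70.0]
tcp_rot: [[0.998, 0.068, 0.0], [0.068, -0.998, -0.0], [0.0, 0.0, -1.0]]
ft_force: [0.5, 0.2, -1.8]
width: 59.9
grip_force: 3.0
11.6333 [(np.float64(229.7), 44, 3, -4), (np.float64(229.4), 47, 0, -4), (np.float64(223.6), 47, -3, -4), (np.float64(220.1), 44, 0, -4)]
```

The arc worked to about 45°; now friction at the light grip holds it there. I'll use the outside of the bay's left wall as a stop for the hinge edge and push the case upright against it. First I firm the grip, lift and turn.

```bash
python3 -m creep '[[[0,0,0],0],[[0,0,-0.4],0],[[0,0,-1],-0.5],[[0.5,-0.2,-1.5],-1.5],[[1,-0.5,-1.5],-2.5],[[1.6,-0.7,-1.5],-3.6],[[2.2,-0.9,-1.5],-4.7],[[2.8,-1.1,-1.5],-5.8],[[3.4,-1.3,-1.5],-6.9],[[4,-1.46,-1.5],-8],[[4.33,-1.46,-1.5],-9],[[4.33,-1.46,-1.5],-10],[[4.33,-1.46,-1.5],-11],[[4.33,-1.46,-1.5],-12],[[4.33,-1.46,-1.5],-13],[[4.33,-1.46,-1.5],-14],[[4.33,-1.46,-1.5],-15],[[4.33,-1.46,-1.5],-15],[[4.33,-1.46,-1.5],-15],[[4.33,-1.46,-1.5],-15]]' 1 15; python3 tilt.py;python3 -c "
from bench import env;print(env.observe()['joint_pos'])"
```

```text
clock: 13.4
position: [597.0, -170.0, 129.6]
tcp_rot: [[-0.065, 0.998, -0.0], [0.998, 0.065, 0.0], [0.0, -0.0, -1.0]]
ft_force: [0.1, -0.3, -1.4]
width: 59.8
grip_force: 15.0
13.4 [(np.float64(110.3), 38, -6, -8), (np.float64(105.6), 44, -6, -4), (np.float64(93.5), 44, -6, -8), (np.float64(93.4), 56, -6, 4)]
[ 39.11932891  26.37061278 -35.70142804  89.42993739  16.07794199
  69.40738071   4.34984014]
```

```bash
python3 -m creep '[[[0.35,0,0],0],[[0.35,0,0.4],0],[[0.35,0,0.8],0],[[0.35,0,1.2],0],[[0.35,0,1.5],0],[[0.35,0,1.66],0],[[0.35,0,1.66],0],[[0.35,0,1.66],0]]'
python3 -m creep '[[[-0.1,0,0],0],[[-0.15,0,0],0],[[-0.25,0,-0.05],0],[[-0.35,0,-0.11],0],[[-0.45,0,-0.17],0],[[-0.55,0,-0.22],0],[[-0.65,0,-0.26],0],[[-0.75,0,-0.29],0],[[-0.85,0,-0.32],0],[[-0.95,0,-0.34],0],[[-1.02,0,-0.35],0],[[-1.02,0,-0.35],0]]' 1 5; python3 tilt.py
```

```text
clock: 14.17
position: [596.2, -155.8, 63.8]
tcp_rot: [[-0.068, 0.998, 0.0], [0.998, 0.068, 0.0], [0.0, 0.0, -1.0]]
ft_force: [-0.3, 0.0, -0.5]
width: 59.8
grip_force: 15.0
clock: 15.17
position: [598.7, -197.9, 77.4]
tcp_rot: [[-0.067, 0.998, 0.0], [0.998, 0.067, -0.0], [-0.0, -0.0, -1.0]]
ft_force: [0.3, -0.1, -0.8]
width: 59.8
grip_force: 5.0
15.1667 [(np.float64(67.9), 80, -3, 0), (np.float64(60.4), 80, -3, 4), (np.float64(59.0), 74, 6, 4), (np.float64(58.4), 71, 3, 4)]
```

```bash
python3 -m creep '[[[-0.1,0,-0.01],0],[[-0.2,0,-0.01],0],[[-0.3,0,-0.01],0],[[-0.4,0,0],0],[[-0.5,0,0],0],[[-0.55,0,0.02],0],[[-0.55,0,0.06],0],[[-0.55,0,0.1],0],[[-0.55,0,0.1],0]]' 1 4; python3 - <<'E'
from h import *
p=env.observe()["position"];p=np.array(p)
a=env.grab_frame("scene");b=env.grab_frame("side");w=env.grab_frame("wrist");o=[]
for n,im in(("scene",a),("side",b)):
    u,v=proj(n,p-[0,0,40])[0].astype(int);o.append(cv2.resize(im[v-35:v+35,u-35:u+35],(390,390),interpolation=cv2.INTER_CUBIC))
cv2.imwrite("pics/t5.png",np.hstack(o));cv2.imwrite("pics/w5.png",w)
E
```

```text
clock: 16.02
position: [600.3, -218.7, 73.6]
tcp_rot: [[-0.068, 0.998, 0.0], [0.998, 0.068, -0.0], [-0.0, 0.0, -1.0]]
ft_force: [-1.5, -0.2, 2.9]
width: 60.1
grip_force: 4.0
```

View pics/t5.png

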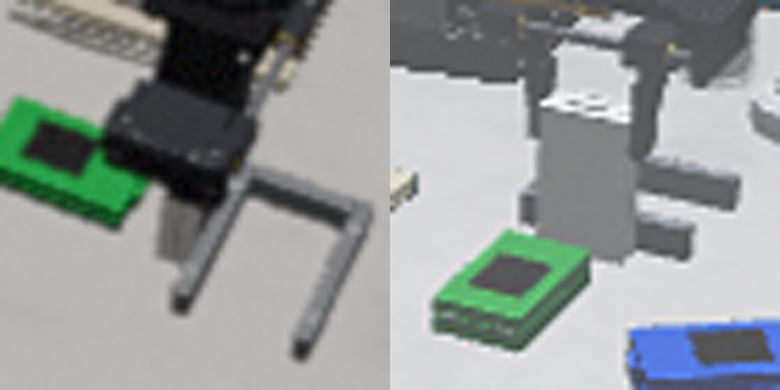

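The case stands upright with its lid side against the bay wall: its edges are vertical in the right-hand (side) view, from (540,100) to (540,250). Next I grip it firmly, lift, and go look at the stand.

```bash
python3 -m creep '[[[0,0,0],0],[[0,0,0],0],[[0,0,0],0],[[0.03,0,-0.2],0],[[0.05,0,-0.7],0],[[0.05,0,-1.4],0],[[0.05,0,-2.2],0],[[0.05,0,-3],0],[[0.05,0,-3.75],0],[[0.05,0,-3.75],0]]' 1 30
python3 -m creep '[[[0.4,0.1,0],0],[[1.2,0.4,0],0],[[2.1,0.4,0],0],[[3,0.4,0],0],[[3.9,0.4,0],0],[[4.8,0.4,0],0],[[5.7,0.4,0],0],[[6.6,0.4,0],0],[[7.5,0.4,0],0],[[8.4,0.4,0],0],[[9.2,0.4,0],0],[[9.8,0.4,0],0],[[10.1,0.4,0],0],[[10.2,0.4,0],0],[[10.2,0.4,0],0],[[10.2,0.4,0],0],[[10.2,0.4,0],0]]'
python3 - <<'E'
from h import *
import json
c=env.camera_info("wrist");json.dump({k:np.array(v).tolist() for k,v in c.items()},open("w6.json","w"))
cv2.imwrite("pics/w6.png",env.grab_frame("wrist"));s=env.observe();print(s["joint_pos"],s["width"])
E
```

```text
clock: 17.0
position: [602.6, -216.8, 230.5]
tcp_rot: [[-0.068, 0.998, 0.009], [0.998, 0.068, -0.003], [-0.003, 0.008, -1.0]]
ft_force: [1.4, 0.0, -0.5]
width: 59.6
grip_force: 30.0
clock: 18.42
position: [588.9, 189.0, 223.2]
tcp_rot: [[-0.065, 0.998, 0.0], [0.998, 0.065, -0.001], [-0.001, -0.0, -1.0]]
ft_force: [-0.3, 0.1, -1.3]
width: 59.6
grip_force: 30.0
[ 11.24734135  24.03164689 -44.3075546   82.85688077  16.8454004
  79.90913505 -29.75131662] 60.1010125097347
```

View pics/w6.png

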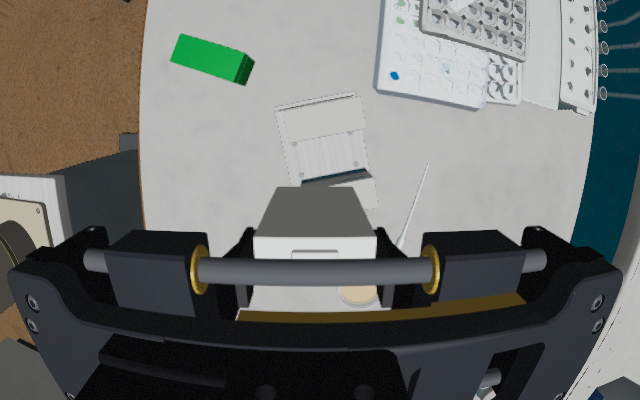

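The stand is visible at about (325,150). The box_left top spans roughly (278,113)–(365,132), and box_right is partly hidden by the held case below (303,185). I'll back off for an unobstructed view and fit a model to it.

```bash
python3 -m creep '[[[-0.6,0,0],0],[[-1.2,0,0],0],[[-1.6,0,0],0],[[-1.7,0,0],0],[[-1.7,0,0],0],[[-1.7,0,0],0]]'
cat > fit.py <<'E'
from h import *
import json
from scipy.optimize import differential_evolution
def rect(cx,cy,lx,ly,z):
    q=[(cx+i*lx/2,cy+j*ly/2,z) for i,j in((-1,-1),(1,-1),(1,1),(-1,1))];return [(q[i],q[(i+1)%4]) for i in range(4)]
def segs(d):
    # d: gap half etc; boxes at +-43 along y; dl,dr individual shifts
    S=rect(0,43+d[0],82,34,64)+rect(0,-43+d[1],82,34,64)+rect(0,0,100,140,4)[1:4:2]
    S+=[((-41,26+d[0],4),(41,26+d[0],4))]
    return S
def pts(th):
    x,y,a=th[:3];S=segs(th[3:]);t=np.linspace(0,1,25)[:,None]
    P=np.vstack([np.array(p)*(1-t)+np.array(q)*t for p,q in S]);c,s=np.cos(np.radians(a)),np.sin(np.radians(a))
    return np.c_[P[:,0]*c-P[:,1]*s+x,P[:,0]*s+P[:,1]*c+y,P[:,2]]
def cost(th,n,c,D):
    q=proj(n,pts(th),c);return np.minimum(cv2.remap(D,q[:,0].astype(np.float32)[None],q[:,1].astype(np.float32)[None],cv2.INTER_LINEAR,borderValue=8)[0],6).mean()
def edges(im): return cv2.distanceTransform(255-cv2.Canny(cv2.GaussianBlur(im,(3,3),0),25,70),cv2.DIST_L2,5)
E
python3 - <<'E'
from fit import *
c=json.load(open("w6.json"));print([at("wrist",*p,64,c)[:2].tolist() for p in[(278,113),(355,98),(365,132),(287,141)]])
c={k:np.array(v).tolist() for k,v in env.camera_info("wrist").items()};json.dump(c,open("w7.json","w"))
im=env.grab_frame("wrist");cv2.imwrite("pics/w7.png",im);D=edges(im)
si=cv2.imread("pics/side0.png");Ds=edges(si);cs=CI("side")
f=lambda th:cost(th,"wrist",c,D)+0.5*cost(th,"side",cs,Ds)
r=differential_evolution(f,[(560,620),(215,285),(-35,35),(-5,5),(-5,5)],seed=1,maxiter=150,popsize=15)
print(r.x,r.fun,cost(r.x,"wrist",c,D),cost(r.x,"side",cs,Ds))
o=[]
for n,i,cc in(("wrist",im,c),("side",si,cs)):
    q=proj(n,pts(r.x),cc);u0,v0=q.min(0).astype(int)-10;u1,v1=q.max(0).astype(int)+10;u0,v0=max(u0,0),max(v0,0)
    k=390/max(u1-u0,v1-v0);a=cv2.resize(i[v0:v1,u0:u1],None,fx=k,fy=k,interpolation=cv2.INTER_CUBIC);b=a.copy()
    for u,v in (q-[u0,v0])*k: cv2.circle(b,(int(u),int(v)),1,(0,0,255),-1)
    m=np.zeros((300 if 0 else 295,390*1,3),np.uint8)
    pad=lambda z:cv2.copyMakeBorder(z,0,max(0,390-z.shape[0]),0,max(0,390-z.shape[1]),0)[:390,:390]
    o.append(np.hstack([pad(a),pad(b)]))
cv2.imwrite("pics/m7.png",cv2.resize(np.vstack(o),(600,600)))
E
```

```text
clock: 18.97
position: [592.8, 123.7, 223.5]
tcp_rot: [[-0.068, 0.998, 0.0], [0.998, 0.068, 0.0], [0.0, 0.0, -1.0]]
ft_force: [-0.4, 0.5, -0.7]
width: 59.4
grip_force: 30.0
[[546.0, 260.4], [624.2, 281.3], [637.4, 246.7], [556.9, 231.6]]
[598.91600244 216.69207743  15.56197443  -3.04549173  -4.29966097] 2.8514420986175537 2.1365716 1.4297408
```

View pics/m7.png

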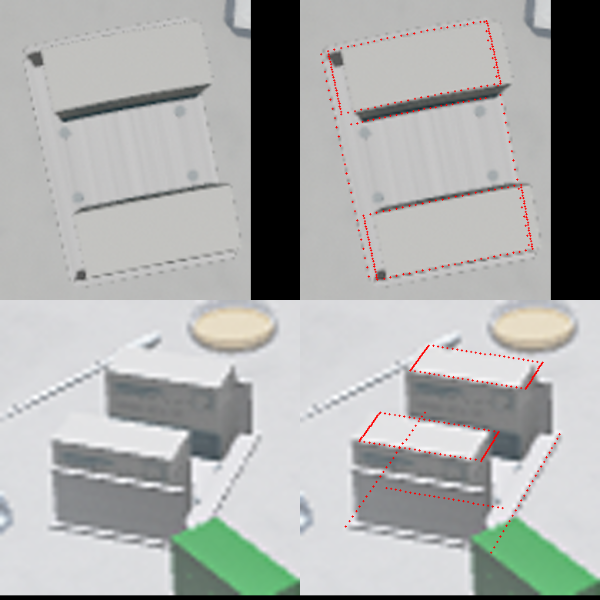

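The stand and both boxes are clear. The fit overlay is a few mm off, so I'll use the corners directly. In the top-left panel, the box_left inner top edge runs (57,117)–(211,84), and the box_right inner top edge runs (76,212)–(231,185). The outer corners are (203,20) for box_left, and (237,248) and (85,272) for box_right.

```bash
python3 - <<'E'
from fit import *
c=json.load(open("w7.json"));th=[598.91600244,216.69207743,15.56197443,-3.04549173,-4.29966097]
q=proj("wrist",pts(th),c);u0,v0=q.min(0).astype(int)-10;u1,v1=q.max(0).astype(int)+10;u0,v0=max(u0,0),max(v0,0);k=390/max(u1-u0,v1-v0)*600/780
W=lambda u,v,z:at("wrist",u0+u/k,v0+v/k,z,c)[:2]
g=lambda a,b:round(float(np.degrees(np.arctan2(*(b-a)[::-1]))),1)
L=[W(57,117,64),W(211,84,64),W(203,20,64)];R=[W(76,212,64),W(231,185,64),W(237,248,64),W(85,272,64)]
print("L",L,g(L[0],L[1]),"R",R,g(R[0],R[1]),g(R[3],R[2]),g(R[2],R[1])-90)
m1,m2=(L[0]+L[1])/2,(R[0]+R[1])/2;print("mid",(m1+m2)/2,"sep",m1-m2)
riv=[W(64,133,4),W(180,111,4),W(193,175,4),W(78,198,4)];print("rivets",riv,np.mean(riv,0),g(riv[0],riv[1]),g(riv[3],riv[2]),g(riv[3],riv[0])-90,g(riv[2],riv[1])-90)
pl=[W(25,58,4),W(71,283,4)];print("plate -x corners",pl,g(pl[1],pl[0])-90)
# held case
s=env.observe();p=np.array(s["position"]);T=np.array(s["tcp_rot"]);im=env.grab_frame("wrist");cv2.imwrite("pics/w8.png",im)
E
```

```text
L [array([561.2, 226.8]), array([637.5, 250.2]), array([631.4, 284. ])] 17.0 R [array([573.8, 178.8]), array([651.8, 198.9]), array([658. , 166.6]), array([580.3, 148.1])] 14.5 13.4 10.900000000000006
mid [606.075 213.675] sep [-13.45  49.65]
rivets [array([561.1, 223. ]), array([629.3, 241.5]), array([640. , 203.2]), array([572. , 184.1])] [600.6  212.95] 15.2 15.7 15.700000000000003 15.599999999999994
plate -x corners [array([534.6, 268.3]), array([570.8, 131.8])] 14.900000000000006
```

```bash
python3 - <<'E'
from fit import *
im=cv2.imread("pics/w8.png").astype(int)
print(im[160:270:3,300].mean(1).round().tolist());print(im[160:270:1,330].mean(1).round().astype(int).tolist())
c=json.load(open("w7.json"));s=env.observe();p=np.array(s["position"]);T=np.array(s["tcp_rot"])
for v in(185,187,189):
    print("bottom",v,np.round((at("wrist",315,v,p[2]-73.6,c)-p)@T,1))
for v in(234,236,238): print("top",v,np.round((at("wrist",315,v,p[2]+26.4,c)-p)@T,1))
E
```

```text
[155.0, 115.0, 192.0, 187.0, 187.0, 187.0, 186.0, 186.0, 186.0, 95.0, 92.0, 96.0, 96.0, 94.0, 95.0, 94.0, 94.0, 95.0, 95.0, 94.0, 94.0, 94.0, 95.0, 94.0, 94.0, 94.0, 203.0, 216.0, 216.0, 216.0, 140.0, 203.0, 216.0, 90.0, 54.0, 73.0, 87.0]
[194, 196, 190, 186, 186, 186, 186, 186, 187, 187, 186, 186, 185, 185, 186, 186, 185, 185, 185, 184, 185, 185, 184, 184, 184, 177, 155, 96, 94, 94, 94, 95, 94, 96, 93, 95, 96, 95, 95, 96, 94, 94, 94, 94, 94, 97, 95, 94, 95, 93, 95, 94, 94, 95, 94, 96, 94, 94, 94, 94, 95, 93, 94, 95, 95, 94, 96, 95, 94, 94, 94, 95, 94, 95, 95, 95, 98, 181, 203, 212, 216, 216, 216, 215, 216, 216, 216, 216, 216, 171, 118, 128, 170, 204, 214, 216, 217, 217, 202, 89, 46, 45, 52, 60, 69, 74, 79, 81, 86, 91]
bottom 185 [16.3  0.  73.6]
bottom 187 [14.7  0.  73.6]
bottom 189 [13.   0.  73.6]
top 234 [ 15.8  -0.2 -26.4]
top 236 [ 14.7  -0.2 -26.4]
top 238 [ 13.7  -0.1 -26.4]
```

```bash
python3 -m creep '[[[0.5,0.1,0],-0.5],[[1.2,0.25,0],-1],[[1.8,0.366,0],-1.5],[[2.14,0.366,0],-1.93],[[2.14,0.366,0.5],-1.93],[[2.14,0.366,1.1],-1.93],[[2.14,0.366,1.6],-1.93],[[2.14,0.366,1.84],-1.93],[[2.14,0.366,1.84],-1.93],[[2.14,0.366,1.84],-1.93],[[2.14,0.366,1.84],-1.93],[[2.14,0.366,1.84],-1.93]]'
python3 - <<'E'
from bench import env
import numpy as np
s=env.observe();p=np.array(s["position"]);T=np.array(s["tcp_rot"])
print(np.round((np.array([601.6,210.0,78])-p)@T/40,3),"yaw",np.degrees(np.arctan2(T[1,0],T[0,0])))
E
```

```text
clock: 20.07
position: [602.3, 210.3, 151.4]
tcp_rot: [[-0.267, 0.964, 0.002], [0.964, 0.267, 0.001], [0.0, 0.002, -1.0]]
ft_force: [-0.5, -0.7, -1.1]
width: 59.7
grip_force: 30.0
[-0.004 -0.022  1.835] yaw 105.50173143458865
```

```bash
python3 -m creep '[[[0,-0.02,0.3],0],[[0,-0.02,0.7],0],[[0,-0.02,1.1],0],[[0,-0.02,1.4],0],[[0,-0.02,1.6],0],[[0,-0.02,1.7],0],[[0,-0.02,1.77],0],[[0,-0.02,1.77],0],[[0,-0.02,1.77],0]]'
```

```text
clock: 20.82
position: [601.2, 209.9, 79.6]
tcp_rot: [[-0.267, 0.964, 0.001], [0.964, 0.267, 0.0], [0.0, 0.001, -1.0]]
ft_force: [-0.2, 0.5, -1.6]
width: 59.8
grip_force: 30.0
```

Next I weaken the grip so the base can settle flat, press down lightly, and let go.

```bash
python3 -m creep '[[[0,0,0.03],0],[[0,0,0.06],0],[[0,0,0.08],0],[[0,0,0.1],0],[[0,0,0.1],0]]' 1 6; python3 -m creep '[[[0,0,0.02],0],[[0,0,0.04],0],[[0,0,0.04],0],[[0,0,0.04],0]]' 1 4
```

```text
clock: 21.23
position: [601.0, 210.3, 76.1]
tcp_rot: [[-0.268, 0.964, 0.001], [0.964, 0.268, 0.0], [0.0, 0.001, -1.0]]
ft_force: [-3.5, 0.2, 5.4]
width: 60.0
grip_force: 6.0
clock: 21.57
position: [601.0, 210.2, 74.3]
tcp_rot: [[-0.267, 0.964, 0.001], [0.964, 0.267, 0.0], [0.0, 0.001, -1.0]]
ft_force: [-2.5, 0.2, 6.8]
width: 59.9
grip_force: 4.0
```

```bash
python3 -m creep '[[[0,0,0],0],[[0,0,0],0],[[0,0,0],0],[[0,0,0],0],[[0,0,0],0],[[0,0,0],0],[[0,0,0],0],[[0,0,0],0],[[0,0,0],0],[[0,0,0],0]]' -1 
python3 -m creep '[[[0,0,-0.2],0],[[0,0,-0.6],0],[[0,0,-1.2],0],[[0,0,-2],0],[[0,0,-2.8],0],[[0,0,-3.6],0],[[0,0,-4],0],[[-0.8,0,-4],0],[[-1.6,0,-4],0],[[-2.2,0,-4],0],[[-2.2,0,-4],0],[[-2.2,0,-4],0],[[-2.2,0,-4],0]]'
cat > ver.py <<'E'
from fit import *
c={k:np.array(v).tolist() for k,v in env.camera_info("wrist").items()}
im=env.grab_frame("wrist");cv2.imwrite("pics/w9.png",im);cv2.imwrite("pics/side9.png",env.grab_frame("side"))
json.dump(c,open("w9.json","w"));D=cv2.distanceTransform(255-cv2.Canny(im,20,60),cv2.DIST_L2,5)
def cp(th):  # top face of the case
    x,y,a=th;c_,s_=np.cos(np.radians(a)),np.sin(np.radians(a));t=np.linspace(0,1,30)[:,None]
    P=np.vstack([np.array(p)*(1-t)+np.array(q)*t for p,q in rect(0,0,60,24,104)]);return np.c_[P[:,0]*c_-P[:,1]*s_+x,P[:,0]*s_+P[:,1]*c_+y,P[:,2]]
def cc(th):
    q=proj("wrist",cp(th),c).astype(np.float32);return np.minimum(cv2.remap(D,q[None,:,0],q[None,:,1],cv2.INTER_LINEAR,borderValue=8)[0],5).mean()
r=differential_evolution(cc,[(585,617),(195,230),(5,26)],seed=1);print("case top",r.x,r.fun)
E
python3 ver.py
```

```text
clock: 22.4
position: [600.9, 209.7, 73.4]
tcp_rot: [[-0.267, 0.964, 0.0], [0.964, 0.267, -0.0], [-0.0, 0.0, -1.0]]
ft_force: [0.3, 0.6, -0.3]
width: 86.7
grip_force: 0.0
clock: 23.48
position: [624.1, 125.8, 233.9]
tcp_rot: [[-0.268, 0.963, 0.0], [0.963, 0.268, 0.001], [0.001, 0.0, -1.0]]
ft_force: [-0.2, 0.1, 0.5]
width: 87.1
grip_force: 0.0
case top [599.6843769  216.57723462  16.33556482] 0.524523913860321
```

```bash
cat > ver2.py <<'E'
from fit import *
import sys
im=cv2.imread("pics/w9.png");c=json.load(open("w9.json"))
def F(im,c,n,lx,ly,z,b,edges4=(0,1,2,3),lo=20):
    D=cv2.distanceTransform(255-cv2.Canny(im,lo,3*lo),cv2.DIST_L2,5);t=np.linspace(0,1,30)[:,None]
    R=[rect(0,0,lx,ly,z)[i] for i in edges4];P=np.vstack([np.array(p)*(1-t)+np.array(q)*t for p,q in R])
    def f(th):
        x,y,a=th;k,s=np.cos(np.radians(a)),np.sin(np.radians(a));q=proj(n,np.c_[P[:,0]*k-P[:,1]*s+x,P[:,0]*s+P[:,1]*k+y,P[:,2]],c).astype(np.float32)
        return np.minimum(cv2.remap(D,q[None,:,0],q[None,:,1],cv2.INTER_LINEAR,borderValue=8)[0],4).mean()
    r=differential_evolution(f,b,seed=2,popsize=25,maxiter=200);return r.x.round(1),round(float(r.fun),2)
ey=np.array([-.267,.964]);g=np.array([600.8,212.9])
for nm,k,e in(("L",43,(0,1,2,3)),("R",-43,(0,1,2,3))):
    m=g+k*ey;b=[(m[0]-8,m[0]+8),(m[1]-8,m[1]+8),(10,21)]
    for f_,j in(("pics/w7.png","w7.json"),("pics/w9.png","w9.json")):
        x,v=F(cv2.imread(f_),json.load(open(j)),"wrist",82,34,64,b,e,12);print(nm,f_,x,v,"along y from gap",np.round((x[:2]-g)@ey,1))
x,v=F(im,c,"wrist",60,24,104,[(585,617),(195,230),(5,26)]);print("case",x,v,np.round((x[:2]-g)@ey,1))
# case on side view
for f_ in("side0","side9"):
    for nm,k in(("L",43),("R",-43)):
        m=g+k*ey;print(f_,nm,*F(cv2.imread(f"pics/{f_}.png"),CI("side"),"side",82,34,64,[(m[0]-10,m[0]+10),(m[1]-10,m[1]+10),(10,21)]))
print("side case",F(cv2.imread("pics/side9.png"),CI("side"),"side",60,24,104,[(585,617),(200,226),(5,26)]))
E
python3 ver2.py
```

```text
L pics/w7.png [594.2 256.6  16.4] 0.52 along y from gap 43.9
L pics/w9.png [593.9 256.6  15.1] 0.47 along y from gap 44.0
R pics/w7.png [615.6 172.5  15.3] 0.52 along y from gap -42.9
R pics/w9.png [615.6 172.8  16.1] 0.56 along y from gap -42.6
case [599.7 216.6  16.4] 0.52 3.9
side0 L [595.1 258.4  20.9] 1.12
side0 R [619.7 171.3  16.8] 0.61
side9 L [595.7 258.   21. ] 1.14
side9 R [622.2 161.4  11. ] 0.8
side case (array([601.5, 215.2,  15.3]), 0.49)
```

Both boxes are unmoved. The case reads about 2–3 mm toward box_left in both cameras, so I'll regrip and shift it that much.

```bash
python3 -m creep '[[[0.8,0,0],0],[[1.6,0,0],0],[[2.2,0,0],0],[[2.2,0,0.5],0],[[2.2,0,1.3],0],[[2.2,0,2.1],0],[[2.2,0,2.9],0],[[2.2,0,3.5],0],[[2.2,0,3.8],0],[[2.2,0,3.8],0],[[2.2,0,3.8],0]]'
python3 -m creep '[[[0,0,0],0],[[0,0,0],0],[[0,0,0],0],[[0,0,0],0],[[0,0,0],0],[[0,0,0],0],[[0,0,0],0],[[0,0,0],0],[[0,0,0],0],[[0,0,0],0]]' 1 25
python3 -m creep '[[[0,0,-0.06],0],[[0,0,-0.12],0],[[-0.03,0,-0.12],0],[[-0.065,0,-0.12],0],[[-0.065,0,-0.12],0],[[-0.065,0,-0.06],0],[[-0.065,0,0],0],[[-0.065,0,0],0]]'
python3 -m creep '[[[0,0,0.02],0],[[0,0,0.04],0],[[0,0,0.04],0]]' 1 5
```

```text
clock: 24.5
position: [600.8, 210.6, 82.2]
tcp_rot: [[-0.268, 0.963, 0.0], [0.963, 0.268, 0.001], [0.0, 0.0, -1.0]]
ft_force: [-0.4, 0.1, 0.1]
width: 87.0
grip_force: 0.0
clock: 25.33
position: [601.1, 209.7, 81.9]
tcp_rot: [[-0.267, 0.964, 0.001], [0.964, 0.267, -0.0], [-0.0, 0.001, -1.0]]
ft_force: [-0.5, -1.4, 7.0]
width: 59.8
grip_force: 25.0
clock: 26.0
position: [601.6, 207.3, 81.8]
tcp_rot: [[-0.267, 0.964, 0.0], [0.964, 0.267, -0.0], [-0.0, 0.0, -1.0]]
ft_force: [-2.4, -1.3, 5.5]
width: 60.1
grip_force: 25.0
clock: 26.25
position: [601.6, 207.4, 80.3]
tcp_rot: [[-0.267, 0.964, 0.0], [0.964, 0.267, -0.0], [-0.0, 0.0, -1.0]]
ft_force: [-2.5, -1.6, 5.7]
width: 59.6
grip_force: 5.0
```

```bash
python3 -m creep '[[[0,0,0],0],[[0,0,0],0],[[0,0,0],0],[[0,0,0],0],[[0,0,0],0],[[0,0,0],0],[[0,0,0],0],[[0,0,0],0],[[0,0,0],0],[[0,0,0],0]]' -1 
python3 -m creep '[[[0,0,-0.2],0],[[0,0,-0.6],0],[[0,0,-1.2],0],[[0,0,-2],0],[[0,0,-2.8],0],[[0,0,-3.6],0],[[0,0,-4],0],[[-0.8,0,-4],0],[[-1.6,0,-4],0],[[-2.2,0,-4],0],[[-2.2,0,-4],0],[[-2.2,0,-4],0],[[-2.2,0,-4],0]]'
python3 ver.py; python3 ver2.py | grep -v side0
```

```text
clock: 27.08
position: [601.5, 207.2, 79.8]
tcp_rot: [[-0.267, 0.964, 0.0], [0.964, 0.267, -0.0], [-0.0, 0.0, -1.0]]
ft_force: [0.9, 0.4, -0.1]
width: 87.2
grip_force: 0.0
clock: 28.17
position: [624.8, 123.2, 240.3]
tcp_rot: [[-0.268, 0.963, 0.0], [0.963, 0.268, 0.001], [0.001, 0.0, -1.0]]
ft_force: [-0.1, 0.6, 0.5]
width: 86.9
grip_force: 0.0
case top [600.58554095 212.16572675  15.34732253] 0.34147948026657104
L pics/w7.png [594.2 256.6  16.4] 0.52 along y from gap 43.9
L pics/w9.png [593.8 256.3  15.4] 0.49 along y from gap 43.7
R pics/w7.png [615.6 172.5  15.3] 0.52 along y from gap -42.9
R pics/w9.png [616.  171.6  14.6] 0.68 along y from gap -43.9
case [600.6 212.2  15.4] 0.34 -0.6
side9 L [595.2 258.3  20.8] 1.14
side9 R [620.9 161.5  10.1] 0.8
side case (array([601.2, 212.6,  21. ]), 0.39)
```

```bash
python3 -c "
from bench import env;print(env.hand_in())"
```

```text
the job is handed in; nothing more can be done
None
```

I drew the case out of its bay and filed it upright in the stand, latch at the top, touching neither box. By camera fit it is within about 1 mm of mid-gap and square to the boxes within about 1°. The boxes showed no clear movement in the wrist view. The job is handed in at about 28 s, and I did not re-check the small items by camera at the end.

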